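Sort the bench leftovers into a carrying caddy and lift it level

ROBOT

A 6-joint arm with a two-finger parallel gripper is mounted at the origin on a cart in front of the work surface, level with it; the furniture and walls round the work are solid. World frame = base frame: x ahead of the robot, y to its left, z up, the work surface at z = 0. Lengths are in mm, angles in degrees, forces in N, time in s.
With the tool pointing down it reaches from about 250 to 725 mm from the base axis. Payload 4 kg.
Tool frame: the origin (TCP) lies where the fingers leave the gripper's body, on its centre line; the fingertips stand 73 mm ahead of it and the grasp point (between the pads) lies 54 mm ahead of it; x points along the fingers, z is the direction in which the jaws open and shut, and the axes are right-handed (so a half turn about x gives the same grasp; the last joint's range is limited). The gripper opens to 85 mm and grips with 20 to 120 N. Pads are 22 mm wide; open, the fingers measure 114 mm over their backs; the gripper's body (76 mm by 85 mm) begins 54 mm behind the grasp point. The pads swing forward as they close: fully open they stand 13 mm farther back than shut.
Start: joints at [64.916, 13.785, 0.286, 76.501, 0, 90], TCP at [211.972, 452.844, 303.906] pointing down, gripper open.
Joint ranges: [-155.79, 155.79], [-60.16, 107.12], [-62.33, 73.08], [-114, 123.19], [-81.49, 82.49], [-180, 180]. Speed limits (degrees/s): [159.86, 159.86, 180, 180, 180, 180].

INTERFACE

Orientations are given as [roll, pitch, yaw] about the fixed x, y, z axes, in that order (R = Rz(yaw) Ry(pitch) Rx(roll)).
In Python, from workcell import * gives the robot as it stands.
- The arm moves only by the shell command python3 -m handwheel 'ROWS' [FORCE]. ROWS is JSON, a list of rows, each a list of 3 entries, a list of its own where there are three numbers: the turn, a rotation vector about the tool's x, y, z in degrees, then the shift along the tool's x, y, z in m, then the finger opening in m, from 0 to 0.0854. A call has 1 to 5 rows; each row is the pose to reach, as a shift and turn from the pose commanded when the call began, along the tool's axes at that moment; what a row does not reach only later rows make up. A row lasts 1/8 s, in which the tool goes at most 62.5 mm and 10.7 degrees, less where a joint would pass 70% of its speed; a pose out of reach is approached as far as the arm can. A call with a gripper value outside its range is refused whole. The fingers move at their own pace and stop on an object; FORCE is the grip in N (left out, the last holds). Time passes only in rows, so rows that repeat a pose let the fingers close. It gives the time, the measured TCP pose, the force and the opening at its end, in the units of the state.
- observe(): the state, without advancing time (a new reading comes with each control period).
- snapshot(name): name is "scene" or "top" or "wrist"; returns (picture, depth): 400x640x3 uint8, red, green, blue; 400x640 float32, mm along the optical axis (not along the pixel's ray), 0 where there is no reading.
- get_calibration(name): a dict with "camera_matrix" (3x3 intrinsics, pixels), "world_from_camera" (4x4, takes a point from camera to world coordinates). Camera axes: x right, y up, looking along -z (the intrinsics and any distortion apply to the point x, -y, -z); pixel columns grow to the right and rows downward; lengths in mm; the calibration is good to about 2 mm. A picture is of the moment at which its call begins: read the wrist's pose just before it. get_calibration takes no time and is no camera call; for the wrist camera it gives the pose at the moment of the call.
- hand_in(): hands the job in, once; it reports no verdict.
The state is a dict: "t": time; "joint_positions": joint angles; "joint_vel": joint speeds; "effort": joint torques, N m; "ee_pos": TCP position; "ee_rot": TCP orientation; "ft_force": force on the tool from outside, world axes, zero at the start; "moment": the same for the moment, N m; "opening": finger opening in mm.
Only numpy, scipy, OpenCV 4.12 (cv2) and the standard library are available. Lean on these libraries where they do the work, as an engineer would, in place of code of your own. Each camera call takes 0.05 s, during which the arm holds its last target.

TASK

Clear the marker and the two single vials that lie about beside the grey carrying caddy into it: lay the marker in the long undivided bin and put one vial in each of the two square cells. Then take the caddy by its grip bar, lift it about 15 cm off the table without tipping it, and finish while holding it there, level and still; do not put it down or let go. Leave the strip plate, the trough and the roll of tape nearby where they are.

Things in the scene. Friction and masses are not known exactly. Their poses are not given: they have to be found in the camera images.
- caddy: loose open grey carrying caddy, 160 (x) x 212 (y) x 82 (z) mm, 0.35 kg; origin: centre of its underside. Walls 4 mm, rims at z = 40, inner floor at z = 7 mm. A middle wall along x at y = 0: on +y one long bin, on -y two cells parted by a wall at x = 0. Grip bar along x above the middle wall, z = 62 to 82 mm, on 12 mm square posts at x = -73 and +73 mm. It balances within 5 mm of mid-bar
- caddy_handle (a point): middle of the caddy's grip bar, 72 mm above the caddy's underside; the bar (158 mm long, 20 mm tall, open gap of 22 mm below it) runs along the point's x and is gripped across its y (16 mm thick)
- caddy_long_bin (a point): centre of the inner floor of the long undivided bin, 152 (x) x 100 (y) mm inside (at x = 0, y = +54 mm, z = 7 mm in the caddy)
- caddy_cell_near (a point): centre of the inner floor of one square cell, 74 (x) x 100 (y) mm inside (at x = -39, y = -52, z = 7 mm in the caddy), the one nearer the robot
- caddy_cell_far (a point): centre of the inner floor of the other square cell, same size (at x = +39, y = -52, z = 7 mm in the caddy)
- marker: white and blue marker lying on the table, 127 mm long and 14 to 15 mm thick, 15 g, round (it can roll); origin at the middle of its length, at its underside as it lies at the start; its length runs along its own y
- vial_white: clear round vial with a white screw cap, 28 mm in diameter, 54 mm tall, 15 g, standing upright (cap above z = 40 mm, about 25 mm in diameter); origin at the centre of its underside, z up
- vial_brown: brown round vial with a black screw cap, 25 mm in diameter, 54 mm tall, 15 g, standing upright (cap above z = 40 mm, about 22 mm in diameter); origin at the centre of its underside, z up
- strip_plate: bystander, to be left alone: flat plate of small wells in a red frame, 85 x 128 x 15 mm, lying on the table; origin at the centre of its underside
- reagent_trough: bystander, to be left alone: small white trough, 46 x 92 x 24 mm; origin at the centre of its underside
- label_tape: bystander, to be left alone: roll of beige tape lying flat, 96 mm across, 25 mm tall; origin at the centre of its underside

How it is judged (in metres and radians):
On the way:
1. the marker lies in the long bin and one vial is in each square cell, all let go, while the caddy still stands on the table (x of marker in the frame of caddy between -0.035 and 0.035 m and y of marker in the frame of caddy between 0.006 and 0.1 m and z of marker in the frame of caddy between 0 and 0.036 m and (((x of vial_white in the frame of caddy between -0.079 and -0.001 m and y of vial_white in the frame of caddy between -0.104 and -0.001 m and z of vial_white in the frame of caddy between 0 and 0.045 m) and (x of vial_brown in the frame of caddy between 0.001 and 0.079 m and y of vial_brown in the frame of caddy between -0.104 and -0.001 m and z of vial_brown in the frame of caddy between 0 and 0.045 m)) or ((x of vial_white in the frame of caddy between 0.001 and 0.079 m and y of vial_white in the frame of caddy between -0.104 and -0.001 m and z of vial_white in the frame of caddy between 0 and 0.045 m) and (x of vial_brown in the frame of caddy between -0.079 and -0.001 m and y of vial_brown in the frame of caddy between -0.104 and -0.001 m and z of vial_brown in the frame of caddy between 0 and 0.045 m))) and contact force between the fingers and marker below 0.05 N and contact force between the fingers and vial_white below 0.05 N and contact force between the fingers and vial_brown below 0.05 N and height (world z) of caddy below 0.01 m), for 0.2 s.
At the end, for the whole second after the job is handed in: Marker in the long bin (middle within 35 mm of the bin's middle along its length), one vial in each cell, none touched by the fingers; caddy held by the fingers, underside 10 to 25 cm above the table, level within 8 degrees, at rest (below 3 cm/s, 0.15 rad/s). Nothing else in reach is that tall (x of marker in the frame of caddy between -0.035 and 0.035 m and y of marker in the frame of caddy between 0.006 and 0.1 m and z of marker in the frame of caddy between 0 and 0.036 m and (((x of vial_white in the frame of caddy between -0.079 and -0.001 m and y of vial_white in the frame of caddy between -0.104 and -0.001 m and z of vial_white in the frame of caddy between 0 and 0.045 m) and (x of vial_brown in the frame of caddy between 0.001 and 0.079 m and y of vial_brown in the frame of caddy between -0.104 and -0.001 m and z of vial_brown in the frame of caddy between 0 and 0.045 m)) or ((x of vial_white in the frame of caddy between 0.001 and 0.079 m and y of vial_white in the frame of caddy between -0.104 and -0.001 m and z of vial_white in the frame of caddy between 0 and 0.045 m) and (x of vial_brown in the frame of caddy between -0.079 and -0.001 m and y of vial_brown in the frame of caddy between -0.104 and -0.001 m and z of vial_brown in the frame of caddy between 0 and 0.045 m))) and height (world z) of caddy between 0.1 and 0.25 m and angle between caddy's own z axis and vertical below 0.14 rad and linear speed of caddy below 0.03 m/s and angular speed of caddy below 0.15 rad/s and contact force between the fingers and caddy above 1 N and contact force between the fingers and marker below 0.05 N and contact force between the fingers and vial_white below 0.05 N and contact force between the fingers and vial_brown below 0.05 N); the arm keeps its last pose, push and grip.
It fails at once if the caddy was tipped more than 17 degrees (angle between caddy's own z axis and vertical above 0.3 rad).
It fails at once if the red-framed strip plate was moved more than 3 cm (distance of strip_plate from where it was at the start of the episode above 0.03 m).
It fails at once if the small white trough was moved more than 3 cm (distance of reagent_trough from where it was at the start of the episode above 0.03 m).
It fails at once if the roll of tape was moved more than 3 cm (distance of label_tape from where it was at the start of the episode above 0.03 m).
It also fails if it takes over 72 s, if anything falls off the work surface, if the arm or the gripper's body presses on something with over 40 N, if the wrist force passes 120 N, or if a joint passes its speed limit or range.

## Working session

There is one attempt and no reset: what is moved stays moved. The work goes in short steps, Python scripts to look and compute and a shell command to move; the robot and the scene stay as the last step left them, time stands still between calls to the robot, and variables do not carry over. Pictures are saved under pics/ and viewed, and the job is handed in when it is done.

```bash
mkdir -p pics; ls
python3 - <<'E'
from workcell import *
import cv2
print(observe())
for n in ["top","scene"]:
    p,d=snapshot(n); cv2.imwrite(f"pics/{n}0.png",p[:,:,::-1])
    import numpy as np; np.save(f"pics/{n}0_d.npy",d)
    print(n,get_calibration(n))
E
```

```text
pics
{'t': 0.0, 'joint_positions': array([ 6.49167921e+01,  1.38331914e+01,  2.10520641e-01,  7.65028302e+01,
       -1.07014800e-04,  9.00006715e+01]), 'joint_vel': array([ 0.06824046, -0.05608719,  0.10082673, -0.07142409, -0.00727098,
        0.01867303]), 'effort': array([-1.60425305e-03, -3.72317004e+01,  2.52409476e+01,  1.68732530e-02,
       -2.09082731e-05,  6.34782520e-07]), 'ee_pos': array([211.75172286, 452.38560328, 302.98289245]), 'ee_rot': array([-179.95047245,   89.87449898, -115.0343517 ]), 'ft_force': array([ 0.73160598,  0.07085391, -0.17951084]), 'moment': array([-0.02439878, -0.03408218,  0.03594842]), 'opening': 85.69485658683098}
top {'camera_matrix': array([[399.48960376,   0.        , 320.04239342],
       [  0.        , 399.48960376, 193.76595857],
       [  0.        ,   0.        ,   1.        ]]), 'world_from_camera': array([[-8.44266222e-03,  9.95084373e-01, -9.86702234e-02,
         4.60098170e+02],
       [-9.99566909e-01, -1.11799030e-02, -2.72213941e-02,
        -9.13306315e+01],
       [-2.81907074e-02,  9.83976691e-02,  9.94747799e-01,
         1.25674576e+03],
       [ 0.00000000e+00,  0.00000000e+00,  0.00000000e+00,
         1.00000000e+00]])}
scene {'camera_matrix': array([[430.11299517,   0.        , 316.66911496],
       [  0.        , 430.11299517, 201.09690826],
       [  0.        ,   0.        ,   1.        ]]), 'world_from_camera': array([[ 6.02776335e-01,  5.52599385e-01, -5.75581975e-01,
        -1.89218543e+02],
       [-7.97873426e-01,  4.10512767e-01, -4.41449051e-01,
        -6.56775618e+02],
       [-7.66072493e-03,  7.25336604e-01,  6.88351745e-01,
         9.81994603e+02],
       [ 0.00000000e+00,  0.00000000e+00,  0.00000000e+00,
         1.00000000e+00]])}
```

View pics/top0.png

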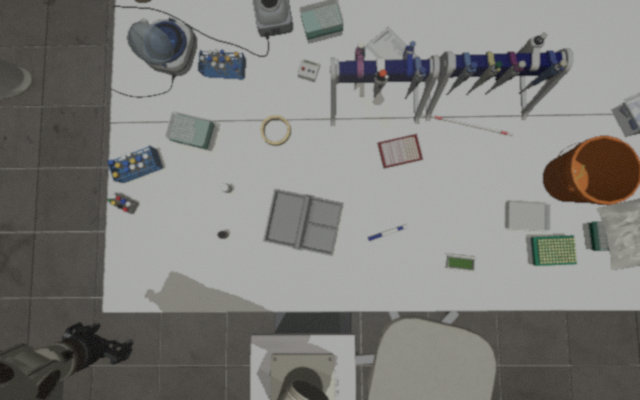

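View pics/scene0.png

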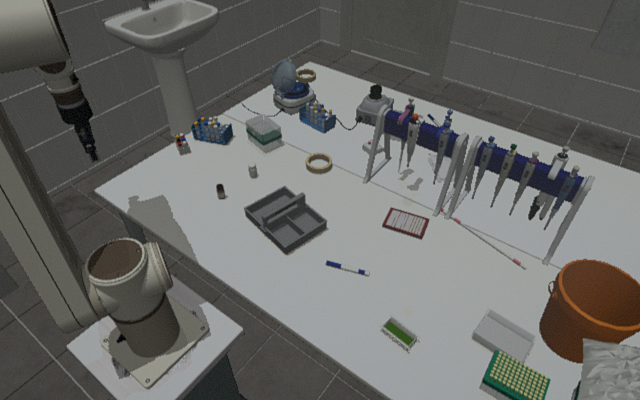

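```bash
cat > h.py <<'E'
import numpy as np, cv2
from workcell import *
def cloud(name,d):
    c=get_calibration(name); K=c["camera_matrix"]; T=c["world_from_camera"]
    v,u=np.mgrid[0:d.shape[0],0:d.shape[1]]
    X=(u-K[0,2])/K[0,0]*d; Y=-(v-K[1,2])/K[1,1]*d
    P=np.stack([X,Y,-d],-1)@T[:3,:3].T+T[:3,3]
    P[d<=0]=np.nan
    return P
def ray(name,u,v,z,c=None):
    c=c or get_calibration(name); K=c["camera_matrix"]; T=c["world_from_camera"]
    r=T[:3,:3]@np.array([(u-K[0,2])/K[0,0],-(v-K[1,2])/K[1,1],-1]); o=T[:3,3]
    return o+r*(z-o[2])/r[2]
E
python3 - <<'E'
from h import *
d=np.load("pics/top0_d.npy"); P=cloud("top",d)
im=cv2.imread("pics/top0.png")
cv2.imwrite("pics/top0z.png",cv2.resize(im[110:280,200:440],None,fx=3.3,fy=3.3,interpolation=cv2.INTER_CUBIC))
def reg(n,u0,u1,v0,v1,zlo,zhi):
    m=np.zeros(d.shape,bool); m[v0:v1,u0:u1]=1
    m&=(P[...,2]>zlo)&(P[...,2]<zhi)
    q=P[m]; 
    if len(q)<4: print(n,len(q)); return
    r=cv2.minAreaRect(q[:,:2].astype(np.float32))
    print(n,len(q),q.mean(0).round(1),q.min(0).round(1),q.max(0).round(1),r)
print("table",np.nanmedian(P[250:290,300:440,2]),np.nanmedian(P[180:240,180:210,2]))
reg("white",215,242,172,205,15,80)
reg("whitecap",215,242,172,205,45,80)
reg("brown",210,240,220,250,15,80)
reg("browncap",210,240,220,250,45,80)
reg("marker",355,415,215,250,5,40)
reg("caddy",255,350,180,262,30,100)
reg("bar",255,350,180,262,70,100)
reg("rim",255,350,180,262,32,50)
reg("plate",370,430,130,175,8,60)
reg("trough",440,485,250,280,8,60)
reg("tape",255,300,110,150,12,60)
E
```

```text
table 1.035442159139734 1.831174620177194
white 89 [603.  229.4  46. ] [590.8 219.2  16.4] [617.8 243.4  61.4] ((603.342041015625, 231.3193359375), (25.392757415771484, 25.519306182861328), 24.6973819732666)
whitecap 59 [603.3 232.   54.1] [591.6 221.2  45.1] [615.7 243.4  61.4] ((603.59228515625, 232.37692260742188), (22.032663345336914, 23.977615356445312), 88.24165344238281)
brown 73 [460.2 239.   45.8] [448.3 230.   16.5] [473.  251.8  59.7] ((460.74700927734375, 240.58595275878906), (25.1754150390625, 20.92510414123535), 6.3568291664123535)
browncap 46 [460.7 241.2  54.4] [451.7 231.6  45.9] [469.8 251.8  59.7] ((460.7645568847656, 241.68714904785156), (20.301193237304688, 18.03385353088379), 89.49620056152344)
marker 284 [ 464.2 -258.5   10.4] [ 409.9 -348.4    5. ] [ 516.2 -164.3   20.8] ((462.8177185058594, -256.35406494140625), (183.4883270263672, 105.2165298461914), 89.431884765625)
caddy 853 [495.7  -6.9  55.7] [ 394.9 -127.7   30.2] [597.  116.4  88.5] ((496.77386474609375, -5.935234069824219), (215.02183532714844, 169.86123657226562), 77.52723693847656)
bar 306 [496.9  -
[... 157 characters left out ...]
[494.8  -8.2  40.8] [ 394.9 -127.7   32. ] [597.  116.4  48.3] ((496.77386474609375, -5.935234069824219), (215.02183532714844, 169.86123657226562), 77.52723693847656)
plate 1048 [ 718.2 -310.6   12.9] [ 648.6 -396.3    8. ] [ 776.9 -241.3   21.8] ((704.3716430664062, -316.9665832519531), (139.81829833984375, 134.16036987304688), 12.197871208190918)
trough 376 [ 368.  -484.2   16.3] [ 324.3 -530.9    8.1] [ 394.8 -436.6   31.7] ((357.4620056152344, -482.25689697265625), (91.01109313964844, 68.13194274902344), 83.31636047363281)
tape 314 [789.   82.4  24.4] [742.4  35.   12.1] [835.1 128.   34.5] ((788.7942504882812, 81.52392578125), (92.70381927490234, 92.94258880615234), 0.13417835533618927)
```

View pics/top0z.png

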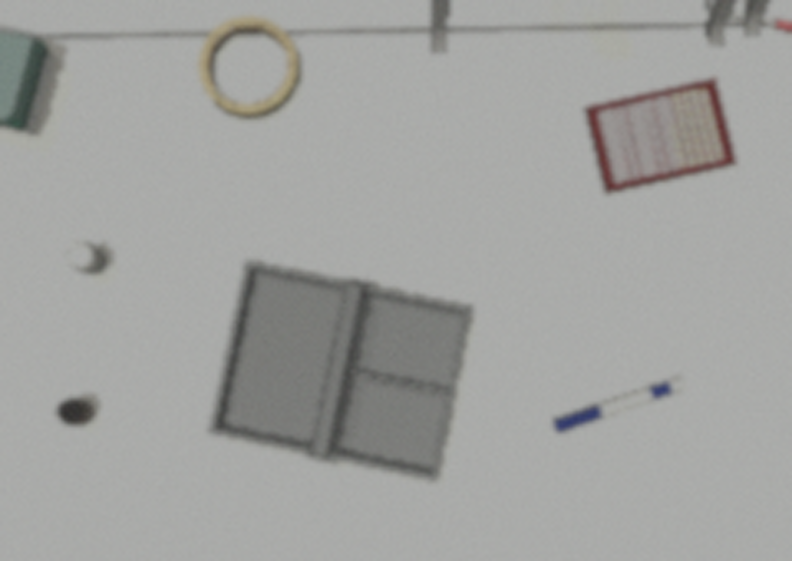

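```bash
cat >> h.py <<'E'
from scipy.spatial.transform import Rotation as Rn
def goal(x,y,z,a):
    """TCP x,y,z mm (tool down), jaw direction angle a deg (mod 180) -> turn deg, shift m"""
    s=observe(); p=np.array(s["ee_pos"]); R=Rn.from_euler("xyz",s["ee_rot"],degrees=True)
    best=None
    for k in (0,180):
        A=np.radians(a+k); xx=np.array([0,0,-1.]); zz=np.array([np.cos(A),np.sin(A),0]); yy=np.cross(zz,xx)
        G=Rn.from_matrix(np.stack([xx,yy,zz],1)); t=(R.inv()*G).as_rotvec(degrees=True)
        if best is None or np.linalg.norm(t)<np.linalg.norm(best): best=t
    sh=R.inv().apply(np.array([x,y,z])-p)/1000
    print("goal turn",best.round(1).tolist(),"shift",sh.round(4).tolist(),"| q",np.array(s["joint_positions"]).round(0).tolist(),"pos",p.round(1),"op",round(s["opening"],1),"F",np.array(s["ft_force"]).round(1),"t",s["t"])
E
python3 - <<'E'
from h import *
s=observe(); R=Rn.from_euler("xyz",s["ee_rot"],degrees=True).as_matrix(); print(R.round(2))
cal=get_calibration("top")
for u,v in [(368.2,238.8),(406.7,225.2)]: print(ray("top",u,v,7,cal))
# marker by colour/brightness difference: blue pixels
im=cv2.imread("pics/top0.png").astype(int)
b=(im[...,0]-im[...,2]>25); b[:210]=0;b[252:]=0;b[:,:355]=0;b[:,415:]=0
vu=np.argwhere(b); print(len(vu)); Q=np.array([ray("top",u,v,7,cal) for v,u in vu])
print(Q.min(0),Q.max(0)); r=np.linalg.svd(Q[:,:2]-Q[:,:2].mean(0))[2][0]; print(Q.mean(0),np.degrees(np.arctan2(r[1],r[0])), np.ptp((Q[:,:2]-Q[:,:2].mean(0))@r))
goal(603.5,232,220,77.6)
# caddy bar ends
E
```

```text
[[-0.   -0.91  0.42]
 [-0.    0.42  0.91]
 [-1.    0.   -0.  ]]
[ 442.11508144 -205.27201921    7.        ]
[ 483.07091291 -325.1775096     7.        ]
53
[ 441.40461865 -310.51930759    7.        ] [ 477.74616535 -207.7315974     7.        ]
[ 455.42563854 -244.82700269    7.        ] 108.4702300277706 108.94801040731522
goal turn [-12.7, -0.1, -0.0] shift [0.0832, -0.4483, -0.0335] | q [65.0, 14.0, 0.0, 77.0, 0.0, 90.0] pos [211.8 452.5 303.1] op 85.3 F [ 0.1 -0.3  0.2] t 0.1
```

```bash
python3 -m handwheel '[[[-6,0,0],[0.02,-0.06,-0.005],0.06],[[-12.7,0,0],[0.04,-0.12,-0.01],0.06],[[-12.7,0,0],[0.08,-0.17,-0.013],0.06],[[-12.7,0,0],[0.083,-0.22,-0.017],0.06],[[-12.7,0,0],[0.083,-0.27,-0.02],0.06]]' 30; python3 -c "
from h import *
goal(603.5,232,180,77.6)"
```

```text
t: 0.72
ee_pos: [448.7, 318.7, 219.2]
ee_rot: [135.4, 89.8, -147.0]
ft_force: [0.6, 0.9, 1.1]
opening: 60.1
goal turn [0.0, -0.1, -0.1] shift [0.039, -0.1699, -0.0513] | q [35.0, 22.0, -1.0, 67.0, 0.0, 48.0] pos [448.7 318.7 219.2] op 60.1 F [0.6 0.9 1.1] t 0.725
```

```bash
python3 -m handwheel '[[[0,0,0],[0.01,-0.055,-0.017],0.06],[[0,0,0],[0.03,-0.11,-0.035],0.06],[[0,0,0],[0.039,-0.155,-0.048],0.06],[[0,0,0],[0.039,-0.169,-0.051],0.06],[[0,0,0],[0.039,-0.169,-0.051],0.06]]'
python3 - <<'E'
from h import *
goal(603.5,232,83,77.6)
c=get_calibration("wrist"); p,d=snapshot("wrist"); cv2.imwrite("pics/w1.png",p[:,:,::-1]); np.save("pics/w1.npy",d)
c2=get_calibration("wrist"); np.save("pics/w1T.npy",c["world_from_camera"])
P=cloud("wrist",d)
m=(P[...,2]>46)&(P[...,2]<70)&(abs(P[...,0]-603)<40)&(abs(P[...,1]-232)<40)
q=P[m]; print(len(q)); 
if len(q): print(q.mean(0),q.min(0),q.max(0))
E
```

```text
t: 1.35
ee_pos: [602.4, 233.7, 181.3]
ee_rot: [106.3, 89.9, -176.2]
ft_force: [-0.4, 0.4, 0.7]
opening: 60.1
goal turn [-0.1, -0.0, -0.1] shift [0.0983, -0.0016, -0.0014] | q [21.0, 34.0, 13.0, 69.0, 0.0, 34.0] pos [602.4 233.7 181.3] op 60.1 F [-0.4  0.4  0.7] t 1.35
1046
[599.35345403 234.47779999  52.92376985] [587.92591345 221.92357681  46.0429617 ] [613.3033686  246.79818544  55.57827574]
```

View pics/w1.png

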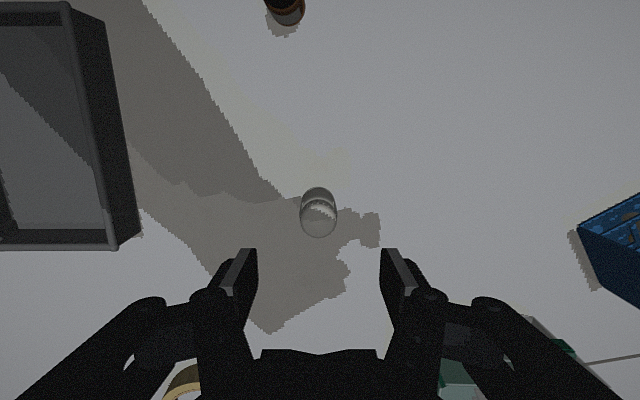

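The wrist view shows the white vial at (318,210), centred between the pads (257 and 380). I'll descend.

```bash
python3 -m handwheel '[[[0,0,0],[0.05,0,0],0.06],[[0,0,0],[0.098,0,0],0.06],[[0,0,0],[0.098,0,0],0.05],[[0,0,0],[0.098,0,0],0.015],[[0,0,0],[0.098,0,0],0.015]]' 25;python3 -m handwheel '[[[0,0,0],[0,0,0],0.015],[[0,0,0],[0,0,0],0.015],[[0,0,0],[0,0,0],0.015]]' 25
python3 - <<'E'
from h import *
goal(497,-6,180,77.6)
p,d=snapshot("wrist"); cv2.imwrite("pics/w2.png",p[:,:,::-1])
E
```

```text
t: 2.02
ee_pos: [603.6, 235.4, 87.2]
ee_rot: [-55.6, 89.7, 22.1]
ft_force: [-0.4, 0.3, 0.5]
opening: 27.1
t: 2.4
ee_pos: [603.6, 235.0, 86.7]
ee_rot: [-47.4, 89.7, 30.2]
ft_force: [-0.2, 0.2, 7.3]
opening: 26.8
goal turn [0.0, 0.2, 0.2] shift [-0.0943, 0.0521, -0.258] | q [21.0, 39.0, 7.0, 57.0, 0.0, 34.0] pos [603.6 235.   86.7] op 26.8 F [-0.2  0.2  7.3] t 2.4
```

View pics/w2.png

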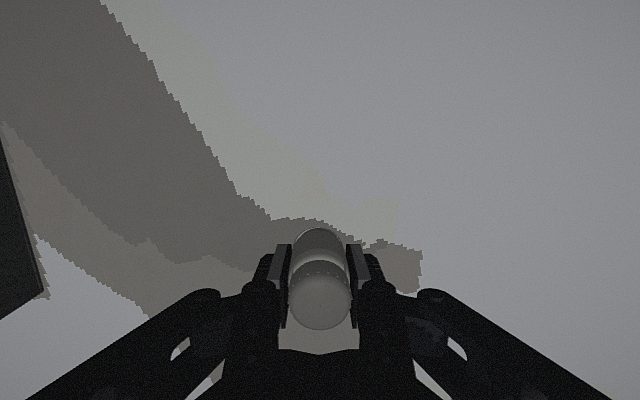

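```bash
python3 -m handwheel '[[[0,0,0],[-0.04,0,0],0.015],[[0,0,0],[-0.1,0,0],0.015],[[0,0,0],[-0.12,0.01,-0.05],0.015],[[0,0,0],[-0.12,0.02,-0.11],0.015],[[0,0,0],[-0.12,0.02,-0.17],0.015]]'
python3 - <<'E'
from h import *
goal(522.6,-71,200,77.6)
E
```

```text
t: 3.08
ee_pos: [545.4, 71.2, 205.3]
ee_rot: [-77.8, 89.9, -0.1]
ft_force: [0.6, -0.3, -1.3]
opening: 26.9
goal turn [0.1, 0.0, 0.1] shift [0.0052, -0.008, -0.1438] | q [7.0, 23.0, -2.0, 65.0, -0.0, 20.0] pos [545.4  71.2 205.3] op 26.9 F [ 0.6 -0.3 -1.3] t 3.075
```

```bash
python3 -m handwheel '[[[0,0,0],[0,-0.003,-0.06],0.015],[[0,0,0],[0,-0.008,-0.115],0.015],[[0,0,0],[0.0,-0.008,-0.144],0.015],[[0,0,0],[0,-0.008,-0.144],0.015]]'
python3 - <<'E'
from h import *
p,d=snapshot("wrist"); cv2.imwrite("pics/w3.png",p[:,:,::-1])
P=cloud("wrist",d); 
# refine caddy from the wrist depth + top
goal(522.6,-71,98,77.6)
p,d=snapshot("top"); cv2.imwrite("pics/t3.png",cv2.resize(p[170:270,250:360,::-1],None,fx=5,fy=5))
E
```

```text
t: 3.58
ee_pos: [522.7, -72.1, 204.6]
ee_rot: [-94.3, 89.9, -17.0]
ft_force: [-0.7, 0.8, 0.8]
opening: 26.7
goal turn [-0.1, 0.0, 0.1] shift [0.1066, 0.0005, -0.0003] | q [-8.0, 21.0, -6.0, 64.0, 0.0, 5.0] pos [523.1 -70.9 204.6] op 26.8 F [0.6 0.5 0.3] t 3.625
```

View pics/w3.png

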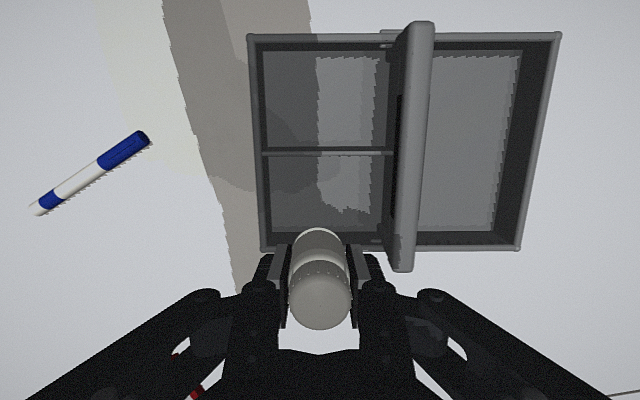

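View pics/t3.png

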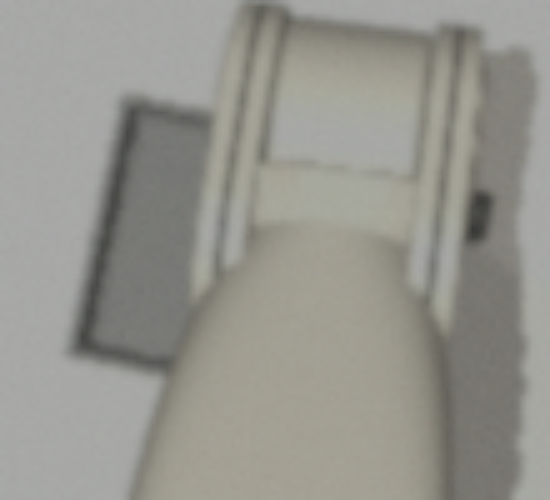

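Run:
```python
from h import *
p,d=snapshot("wrist"); P=cloud("wrist",d)
u=np.arange(640)[None]*np.ones((400,1)); v=np.arange(400)[:,None]*np.ones((1,640))
m=(P[...,2]>72)&(P[...,2]<95)&(u>375)&(u<450)&(v<275)
r=cv2.minAreaRect(P[m][:,:2].astype(np.float32)); print("bar",r,np.median(P[m][:,2]))
m=(P[...,2]>36)&(P[...,2]<44)&(v<255)
r=cv2.minAreaRect(P[m][:,:2].astype(np.float32)); print("rim",r)
print("floor",np.nanmedian(P[170:240,420:500,2]),"table",np.nanmedian(P[30:100,480:640,2]), np.nanmedian(P[250:300,20:100,2]))
```

```text
bar ((493.2274169921875, -5.618093490600586), (17.416730880737305, 156.30796813964844), 77.68490600585938) 81.13725192987431
rim ((493.7887878417969, -5.2717742919921875), (216.52296447753906, 163.1350555419922), 77.7738037109375)
floor 6.927330783263585 table 0.6972142276534896 -0.6682389244381284
```

```bash
python3 -m handwheel '[[[0,0,0],[0.04,0.002,0],0.015],[[0,0,0],[0.08,0.002,0],0.015],[[0,0,0],[0.107,0.002,0],0.015],[[0,0,0],[0.107,0.002,0],0.015],[[0,0,0],[0.107,0.002,0],0.02]]'; python3 -c "
from h import *
goal(520.6,-71,96,77.6)"
```

```text
t: 4.35
ee_pos: [521.5, -68.3, 97.1]
ee_rot: [2.8, 90.0, 80.6]
ft_force: [0.1, 0.5, 0.6]
opening: 26.7
goal turn [0.1, 0.0, -0.0] shift [0.0011, 0.0003, -0.0028] | q [-7.0, 27.0, -14.0, 49.0, 0.0, 5.0] pos [521.5 -68.3  97.1] op 26.7 F [0.1 0.5 0.6] t 4.35
```

```bash
python3 -m handwheel '[[[0,0,0],[0.003,0,-0.003],0.025],[[0,0,0],[0.003,0,-0.003],0.045],[[0,0,0],[0.003,0,-0.003],0.045],[[0,0,0],[-0.05,0,-0.003],0.045],[[0,0,0],[-0.11,0,-0.003],0.045]]'
python3 - <<'E'
from h import *
p,d=snapshot("wrist"); cv2.imwrite("pics/w4.png",p[:,:,::-1])
goal(459.5,241.5,180,77.6)
E
```

```text
t: 4.97
ee_pos: [519.7, -72.1, 207.2]
ee_rot: [80.6, 89.8, 158.2]
ft_force: [1.4, 0.6, 0.9]
opening: 44.9
goal turn [0.0, 0.1, 0.7] shift [0.0356, 0.1308, 0.293] | q [-8.0, 20.0, -5.0, 65.0, 0.0, 4.0] pos [524.  -72.7 216.8] op 45.0 F [ 1.6 -0.5  5. ] t 5.025
```

View pics/w4.png

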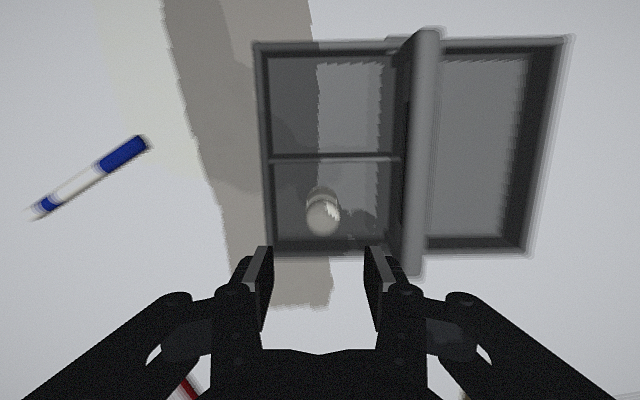

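The white vial stands upright in the far cell, at (322,210). Next is the brown one.

```bash
python3 -m handwheel '[[[0,0,0],[0,0.025,0.05],0.06],[[0,0,0],[0,0.05,0.11],0.06],[[0,0,0],[0,0.075,0.168],0.06],[[0,0,0],[0.015,0.1,0.225],0.06],[[0,0,0],[0.03,0.125,0.28],0.06]]' 25; python3 -m handwheel '[[[0,0,0],[0.005,0.006,0.015],0.06],[[0,0,0],[0.005,0.006,0.015],0.06]]'
python3 - <<'E'
from h import *
p,d=snapshot("wrist"); cv2.imwrite("pics/w5.png",p[:,:,::-1])
P=cloud("wrist",d)
m=(P[...,2]>46)&(P[...,2]<70)&(abs(P[...,0]-460)<40)&(abs(P[...,1]-241)<40)
q=P[m]; print(len(q)); 
if len(q): print(q.mean(0),q.min(0),q.max(0))
goal(459.5,241.5,86,77.6)
E
```

```text
t: 5.65
ee_pos: [459.1, 226.0, 178.2]
ee_rot: [-38.3, 89.9, 39.3]
ft_force: [0.3, -0.3, -0.0]
opening: 60.1
t: 5.9
ee_pos: [456.2, 240.3, 172.5]
ee_rot: [144.9, 89.9, -137.4]
ft_force: [0.3, 0.0, 0.3]
opening: 60.1
914
[456.77391173 241.3550465   52.67478776] [446.65152067 229.71303629  46.00549367] [468.84547422 252.33693288  55.54822055]
goal turn [0.0, -0.0, 0.0] shift [0.0869, -0.0022, 0.0027] | q [28.0, 21.0, -10.0, 59.0, -0.0, 40.0] pos [456.7 239.3 172.9] op 60.1 F [ 0.6 -0.5 -0.2] t 5.95
```

View pics/w5.png

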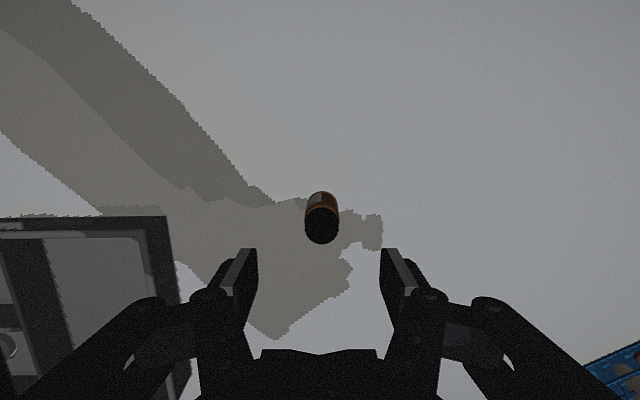

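```bash
python3 -m handwheel '[[[0,0,0],[0.05,-0.001,0.002],0.06],[[0,0,0],[0.087,-0.001,0.002],0.06],[[0,0,0],[0.087,-0.001,0.002],0.05],[[0,0,0],[0.087,-0.001,0.002],0.012],[[0,0,0],[0.087,-0.001,0.002],0.012]]' 25;python3 -m handwheel '[[[0,0,0],[0,0,0],0.012],[[0,0,0],[0,0,0],0.012],[[0,0,0],[-0.03,0,0],0.012],[[0,0,0],[-0.09,0,0],0.012],[[0,0,0],[-0.122,0,0],0.012]]' 25
python3 - <<'E'
from h import *
goal(445,-54.5,205,77.6)
E
```

```text
t: 6.58
ee_pos: [459.8, 241.6, 88.1]
ee_rot: [-51.4, 89.8, 26.2]
ft_force: [-0.0, 0.8, 0.7]
opening: 23.8
t: 7.2
ee_pos: [459.0, 242.2, 211.6]
ee_rot: [-46.7, 89.7, 30.9]
ft_force: [0.7, 0.0, -0.2]
opening: 23.4
goal turn [0.0, 0.2, 0.2] shift [0.0058, -0.0498, -0.2928] | q [28.0, 19.0, -7.0, 64.0, 0.0, 40.0] pos [459.  242.2 211.6] op 23.4 F [ 0.7  0.  -0.2] t 7.2
```

```bash
python3 -m handwheel '[[[0,0,0],[0,-0.01,-0.05],0.012],[[0,0,0],[0,-0.02,-0.11],0.012],[[0,0,0],[0,-0.03,-0.17],0.012],[[0,0,0],[0,-0.04,-0.23],0.012],[[0,0,0],[0,-0.05,-0.28],0.012]]';  python3 -m handwheel '[[[0,0,0],[0,0,-0.013],0.012],[[0,0,0],[0,0,-0.013],0.012]]'
python3 - <<'E'
from h import *
goal(445,-54.5,98,77.6)
p,d=snapshot("wrist"); cv2.imwrite("pics/w6.png",p[:,:,::-1])
E
```

```text
t: 7.82
ee_pos: [446.5, -44.6, 208.7]
ee_rot: [-76.9, 89.9, 0.7]
ft_force: [1.4, -0.2, 0.4]
opening: 23.5
t: 8.07
ee_pos: [443.9, -55.7, 208.3]
ee_rot: [-21.3, 90.0, 56.2]
ft_force: [-1.0, 0.7, -0.4]
opening: 23.2
goal turn [-0.1, 0.0, 0.0] shift [0.1103, -0.0008, 0.0014] | q [-7.0, 12.0, -17.0, 61.0, 0.0, 5.0] pos [443.9 -55.7 208.3] op 23.2 F [-1.   0.7 -0.4] t 8.075
```

View pics/w6.png

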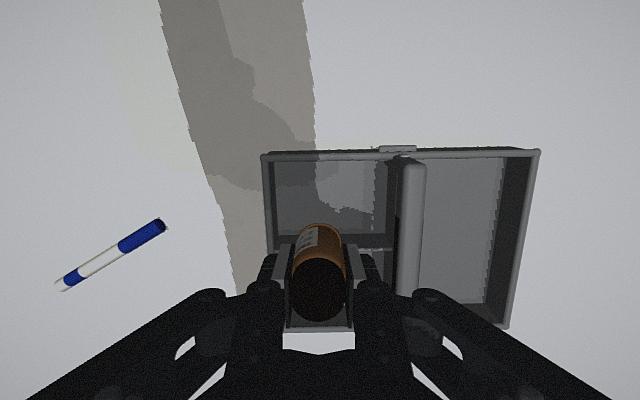

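```bash
python3 -m handwheel '[[[0,0,0],[0.04,0,0],0.012],[[0,0,0],[0.08,0,0],0.012],[[0,0,0],[0.11,0,-0.001],0.012],[[0,0,0],[0.11,0,-0.001],0.012],[[0,0,0],[0.11,0,-0.001],0.015]]'; python3 -c "
from h import *
goal(445,-54.5,97,77.6)"
```

```text
t: 8.75
ee_pos: [444.4, -55.5, 98.7]
ee_rot: [-74.4, 90.0, 3.4]
ft_force: [0.0, 0.3, -0.8]
opening: 23.6
goal turn [0.1, 0.0, 0.0] shift [0.0017, -0.0004, 0.0011] | q [-7.0, 20.0, -26.0, 44.0, 0.0, 5.0] pos [444.4 -55.5  98.7] op 23.6 F [ 0.   0.3 -0.8] t 8.75
```

```bash
python3 -m handwheel '[[[0,0,0],[0.003,0,0],0.02],[[0,0,0],[0.003,0,0],0.043],[[0,0,0],[0.003,0,0],0.043],[[0,0,0],[-0.05,0,0],0.043],[[0,0,0],[-0.11,0,0],0.043]]'; python3 -m handwheel '[[[0,0,0],[0,0,0],0.043]]'
python3 - <<'E'
from h import *
p,d=snapshot("wrist"); cv2.imwrite("pics/w7.png",p[:,:,::-1])
P=cloud("wrist",d)
m=(p[...,2].astype(int)-p[...,0]>25)
m[:150]=m[:150]; vu=np.argwhere(m&(P[...,2]<25)&(P[...,1]<-150))
Q=np.array([P[a,b] for a,b in vu]); print(len(Q),Q.min(0),Q.max(0))
r=np.linalg.svd(Q[:,:2]-Q[:,:2].mean(0))[2][0]; print(np.degrees(np.arctan2(r[1],r[0])))
goal(462.6,-265.2,180,18.6)
E
```

```text
t: 9.38
ee_pos: [442.9, -56.5, 208.5]
ee_rot: [93.4, 89.8, 171.0]
ft_force: [1.6, 0.1, 0.8]
opening: 42.8
t: 9.5
ee_pos: [447.0, -57.0, 213.0]
ee_rot: [-84.5, 89.4, -7.0]
ft_force: [0.3, 0.1, 0.2]
opening: 43.1
879 [ 430.92047079 -315.81719245   -4.32310856] [ 475.8873802  -203.31763035   13.59270814]
-71.86200651974032
goal turn [59.0, 0.2, 0.3] shift [0.0308, -0.0614, -0.1999] | q [-7.0, 12.0, -17.0, 61.0, 0.0, 5.0] pos [445.4 -56.8 210.5] op 43.1 F [-0.2 -0.6 -0.7] t 9.55
```

View pics/w7.png

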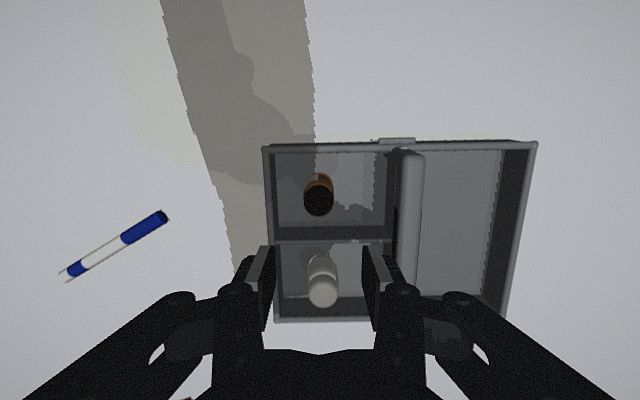

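Both vials stand in their cells: brown at (318,195), white at (322,280). Now the marker.

```bash
python3 -m handwheel '[[[10,0,0],[0,-0.01,-0.04],0.05],[[20,0,0],[0,-0.025,-0.08],0.05],[[30,0,0],[0.01,-0.04,-0.12],0.05],[[40,0,0],[0.02,-0.05,-0.16],0.05],[[50,0,0],[0.03,-0.061,-0.2],0.05]]' 25; python3 -m handwheel '[[[9,0,0],[0,0,0],0.045],[[9,0,0],[0,0,0],0.045]]'
python3 - <<'E'
from h import *
p,d=snapshot("wrist"); cv2.imwrite("pics/w8.png",p[:,:,::-1])
P=cloud("wrist",d)
m=(p[...,2].astype(int)-p[...,0]>25)
vu=np.argwhere(m&(P[...,2]<25)&(P[...,1]<-150))
Q=np.array([P[a,b] for a,b in vu]); print(len(Q),Q.min(0),Q.max(0))
r=np.linalg.svd(Q[:,:2]-Q[:,:2].mean(0))[2][0]; print(np.degrees(np.arctan2(r[1],r[0])))
goal(462.6,-265.2,77,18.4)
E
```

```text
t: 10.18
ee_pos: [459.4, -265.7, 175.8]
ee_rot: [119.6, 89.8, 146.8]
ft_force: [-0.5, 0.6, -0.1]
opening: 49.6
t: 10.42
ee_pos: [459.3, -264.9, 176.0]
ee_rot: [129.9, 89.8, 148.5]
ft_force: [0.2, 0.4, 0.1]
opening: 44.9
1291 [ 434.1229444  -314.46294763    7.27826547] [ 480.18486004 -203.92759458   16.70390055]
-71.5886367821747
goal turn [0.3, -0.1, -0.1] shift [0.0994, -0.0018, 0.0028] | q [-30.0, 22.0, -7.0, 60.0, 0.0, 41.0] pos [ 459.6 -264.5  176.5] op 45.1 F [ 0.1 -0.  -0.6] t 10.475
```

View pics/w8.png

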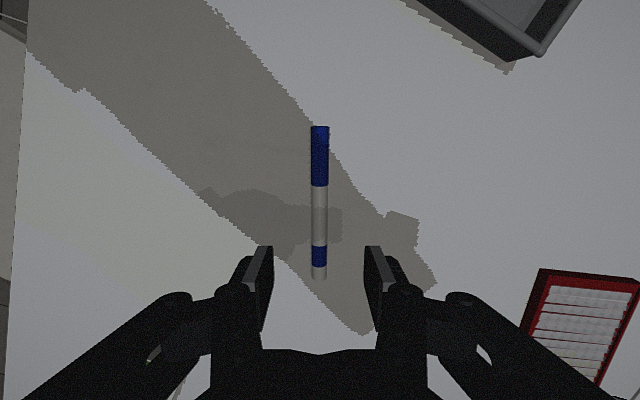

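The marker runs along column 319, midway between the pads. I'll descend.

```bash
python3 -m handwheel '[[[0,0,0],[0.05,-0.001,0],0.045],[[0,0,0],[0.1,-0.001,0],0.045],[[0,0,0],[0.1,-0.001,0],0.04],[[0,0,0],[0.1,-0.001,0],0.035]]' 25
python3 - <<'E'
from h import *
goal(462.6,-265.2,76,18.4)
p,d=snapshot("wrist"); cv2.imwrite("pics/w9.png",p[:,:,::-1])
E
```

```text
t: 10.98
ee_pos: [461.2, -265.5, 78.9]
ee_rot: [-40.8, 90.0, -22.1]
ft_force: [-0.3, -0.1, 0.9]
opening: 35.2
goal turn [0.3, 0.0, 0.0] shift [0.0029, -0.0001, 0.0014] | q [-30.0, 29.0, -14.0, 47.0, 0.0, 41.0] pos [ 461.2 -265.5   78.9] op 35.2 F [-0.3 -0.1  0.9] t 10.975
```

View pics/w9.png

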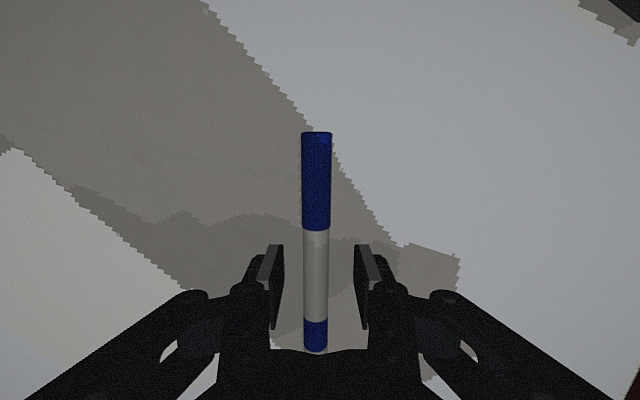

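```bash
python3 -m handwheel '[[[0,0,0],[0.002,0,0],0.025],[[0,0,0],[0.002,0,0],0.005],[[0,0,0],[0.002,0,0],0.005],[[0,0,0],[0.002,0,0],0.005]]' 25; python3 -m handwheel '[[[0,0,0],[-0.04,0,0],0.005],[[0,0,0],[-0.1,0,0],0.005],[[0,0,0],[-0.1,0,0],0.005]]' 25
python3 - <<'E'
from h import *
goal(508,50.5,180,77.6)
p,d=snapshot("wrist"); cv2.imwrite("pics/w10.png",p[:,:,::-1])
E
```

```text
t: 11.52
ee_pos: [461.4, -266.1, 77.1]
ee_rot: [-43.4, 89.9, -24.8]
ft_force: [-0.4, 1.1, 5.8]
opening: 11.5
t: 11.9
ee_pos: [463.7, -267.6, 181.2]
ee_rot: [-48.8, 89.4, -30.2]
ft_force: [0.4, 0.1, -0.7]
opening: 11.5
goal turn [-59.0, 0.1, 0.6] shift [-0.0001, 0.2873, 0.1435] | q [-30.0, 22.0, -7.0, 60.0, -0.0, 41.0] pos [ 463.7 -267.6  181.2] op 11.5 F [ 0.4  0.1 -0.7] t 11.9
```

View pics/w10.png

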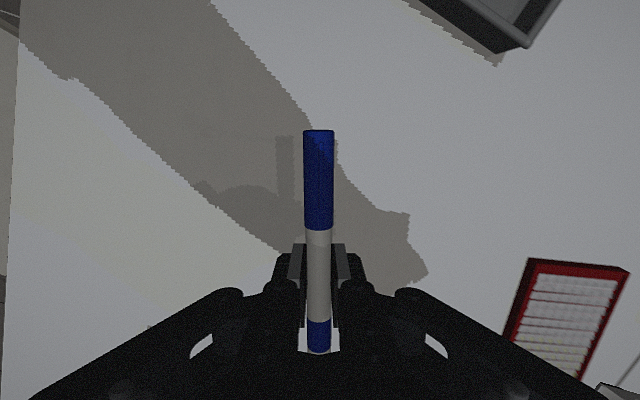

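```bash
python3 -m handwheel '[[[-10,0,0],[-0.01,0.045,0.022],0.005],[[-20,0,0],[-0.015,0.1,0.05],0.005],[[-30,0,0],[-0.015,0.155,0.077],0.005],[[-40,0,0],[-0.015,0.21,0.105],0.005],[[-50,0,0],[-0.015,0.26,0.13],0.005]]'; python3 -m handwheel '[[[-9,0,0],[0,0.018,0.025],0.005],[[-9,0,0],[0,0.018,0.025],0.005]]'
python3 - <<'E'
from h import *
goal(508,50.5,94,77.6)
p,d=snapshot("wrist"); cv2.imwrite("pics/w11.png",p[:,:,::-1])
E
```

```text
t: 12.58
ee_pos: [500.1, 24.1, 189.4]
ee_rot: [114.2, 89.8, -176.9]
ft_force: [0.0, -0.8, -1.2]
opening: 11.5
t: 12.82
ee_pos: [491.9, 53.8, 189.3]
ee_rot: [107.6, 89.8, -174.5]
ft_force: [0.6, -0.2, 0.1]
opening: 11.9
goal turn [0.2, -0.1, -0.2] shift [0.0952, -0.0167, 0.0003] | q [6.0, 18.0, -12.0, 60.0, 0.0, 18.0] pos [491.9  53.8 189.3] op 11.9 F [ 0.6 -0.2  0.1] t 12.825
```

View pics/w11.png

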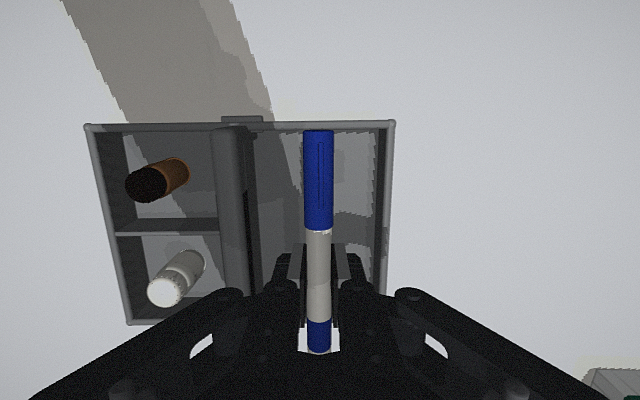

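```bash
python3 -m handwheel '[[[0,0,0],[0,-0.0165,0],0.005],[[0,0,0],[0.05,-0.0165,0],0.005],[[0,0,0],[0.094,-0.0165,0],0.005],[[0,0,0],[0.094,-0.0165,0],0.005],[[0,0,0],[0.094,-0.0165,0],0.007]]'
python3 - <<'E'
from h import *
goal(508,50.5,91,77.6)
p,d=snapshot("wrist"); cv2.imwrite("pics/w12.png",p[:,:,::-1])
E
```

```text
t: 13.5
ee_pos: [509.3, 47.1, 96.4]
ee_rot: [135.2, 89.9, -147.4]
ft_force: [0.5, -0.3, -0.4]
opening: 11.0
goal turn [-0.1, -0.1, -0.1] shift [0.0054, 0.002, 0.0031] | q [5.0, 26.0, -16.0, 48.0, -0.0, 18.0] pos [509.3  47.1  96.4] op 11.0 F [ 0.5 -0.3 -0.4] t 13.5
```

View pics/w12.png

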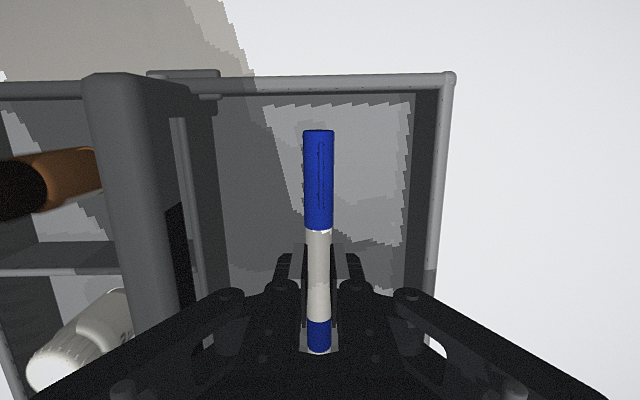

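```bash
python3 -m handwheel '[[[0,0,0],[0.005,0.002,0.004],0.007],[[0,0,0],[0.005,0.002,0.004],0.02],[[0,0,0],[0.005,0.002,0.004],0.035],[[0,0,0],[-0.04,0.002,0.004],0.035],[[0,0,0],[-0.1,0.002,0.004],0.035]]';python3 -m handwheel '[[[0,0,0],[-0.005,0,0],0.04]]'
python3 - <<'E'
from h import *
p,d=snapshot("wrist"); cv2.imwrite("pics/w13.png",p[:,:,::-1])
goal(495,-6,200,77.6)
E
```

```text
t: 14.18
ee_pos: [507.2, 52.6, 196.8]
ee_rot: [113.0, 89.8, -169.4]
ft_force: [1.5, 0.3, -0.1]
opening: 34.7
t: 14.3
ee_pos: [511.4, 53.0, 207.1]
ee_rot: [-73.3, 89.4, 4.3]
ft_force: [0.3, -0.0, -0.5]
opening: 40.2
goal turn [0.0, 0.1, 0.4] shift [0.0052, 0.0024, -0.0608] | q [6.0, 19.0, -8.0, 63.0, -0.0, 18.0] pos [510.3  52.9 205.4] op 40.3 F [ 0.1  0.7 -0.2] t 14.35
```

View pics/w13.png

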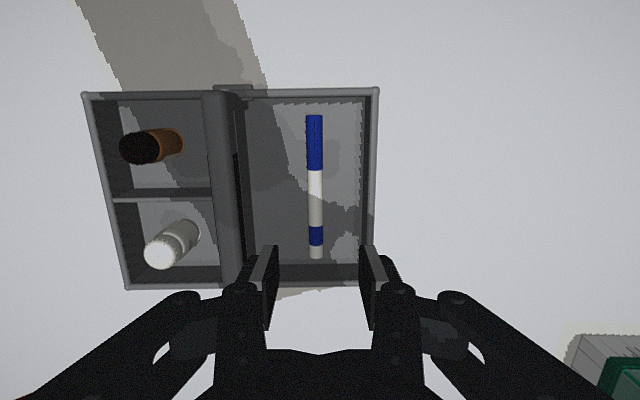

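The marker lies in the long bin from (314,115) to (317,258), with the vials upright in their cells. Now I'll move above the grip bar.

```bash
python3 -m handwheel '[[[0,0,0],[0.002,0.002,-0.04],0.045],[[0,0,0],[0.005,0.002,-0.061],0.045],[[0,0,0],[0.005,0.002,-0.061],0.045],[[0,0,0],[0.005,0.002,-0.061],0.045]]'
python3 - <<'E'
from h import *
p,d=snapshot("wrist"); cv2.imwrite("pics/w14.png",p[:,:,::-1]); P=cloud("wrist",d)
u=np.arange(640)[None]*np.ones((400,1)); v=np.arange(400)[:,None]*np.ones((1,640))
m=(P[...,2]>72)&(P[...,2]<92)&(u>280)&(u<360)&(v<300)
print("bar",cv2.minAreaRect(P[m][:,:2].astype(np.float32)),np.median(P[m][:,2]))
goal(495,-6,128,77.7)
E
```

```text
t: 14.85
ee_pos: [493.1, -6.1, 196.1]
ee_rot: [88.6, 89.9, 166.2]
ft_force: [0.6, -0.5, -0.4]
opening: 44.9
bar ((480.7243347167969, -3.6843795776367188), (16.823869705200195, 130.1815185546875), 78.49288177490234) 81.52849193458655
goal turn [-0.0, 0.0, -0.1] shift [0.0684, -0.0017, 0.0003] | q [-1.0, 17.0, -12.0, 61.0, 0.0, 12.0] pos [493.4  -5.9 196.4] op 45.0 F [-0.9 -0.4  0.2] t 14.9
```

View pics/w14.png

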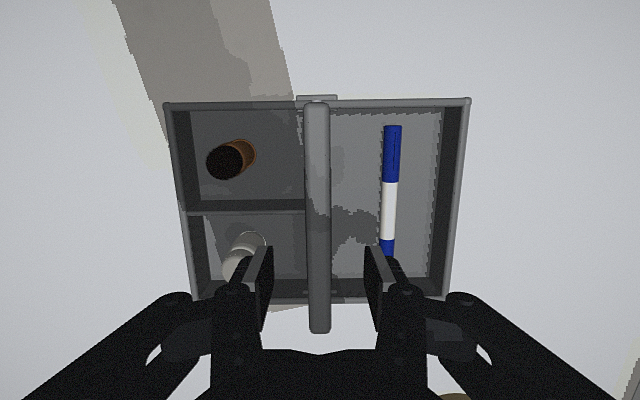

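```bash
python3 -m handwheel '[[[0,0,0],[0.0,-0.001,0],0.032],[[0,0,0],[0.03,-0.001,0],0.03],[[0,0,0],[0.07,-0.001,0],0.03],[[0,0,0],[0.07,-0.001,0],0.03]]'
python3 - <<'E'
from h import *
p,d=snapshot("wrist"); cv2.imwrite("pics/w15.png",p[:,:,::-1])
goal(495,-6,126,77.7)
E
```

```text
t: 15.4
ee_pos: [492.0, -6.1, 124.4]
ee_rot: [101.3, 89.6, 178.9]
ft_force: [-0.0, 1.0, -0.3]
opening: 30.3
goal turn [-0.0, -0.0, -0.2] shift [0.0002, -0.0013, 0.0005] | q [-1.0, 22.0, -17.0, 51.0, 0.0, 12.0] pos [493.6  -6.2 126.2] op 30.3 F [-0.1 -0.4  0.6] t 15.45
```

View pics/w15.png

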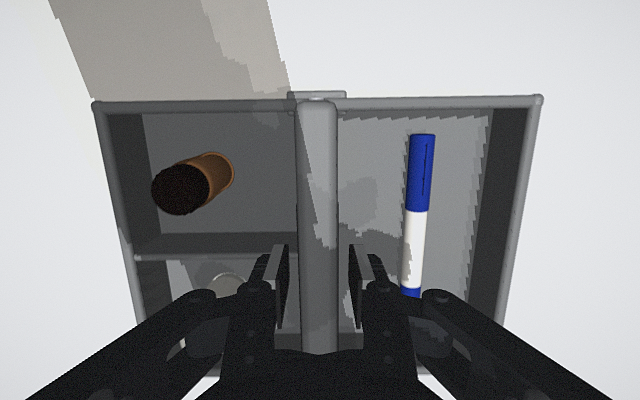

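```bash
python3 -m handwheel '[[[0,0,0],[0,-0.002,0],0.025],[[0,0,0],[0,-0.002,0],0.01],[[0,0,0],[0,-0.002,0],0.01],[[0,0,0],[0,-0.002,0],0.01],[[0,0,0],[0,-0.002,0],0.01]]' 80; python3 -m handwheel '[[[0,0,0],[-0.004,0,0],0.01],[[0,0,0],[-0.01,0,0],0.01],[[0,0,0],[-0.02,0,0],0.01],[[0,0,0],[-0.03,0,0],0.01],[[0,0,0],[-0.03,0,0],0.01]]' 80;  python3 - <<'E'
from h import *
goal(495,-6,276,77.7)
p,d=snapshot("wrist"); cv2.imwrite("pics/w16.png",p[:,:,::-1])
p,d=snapshot("scene"); cv2.imwrite("pics/s16.png",cv2.resize(p[150:290,200:400,::-1],None,fx=4,fy=4))
E
```

```text
t: 16.08
ee_pos: [498.1, -7.2, 129.0]
ee_rot: [-78.9, 89.7, -1.3]
ft_force: [0.8, 0.4, 6.8]
opening: 14.6
t: 16.7
ee_pos: [497.2, -7.1, 158.2]
ee_rot: [-78.4, 89.9, -0.8]
ft_force: [-0.2, 0.1, -3.2]
opening: 14.6
goal turn [-0.1, 0.0, 0.1] shift [-0.1178, 0.0021, 0.0007] | q [-1.0, 20.0, -14.0, 56.0, -0.0, 12.0] pos [497.2  -7.1 158.2] op 14.6 F [-0.2  0.1 -3.2] t 16.7
```

View pics/w16.png

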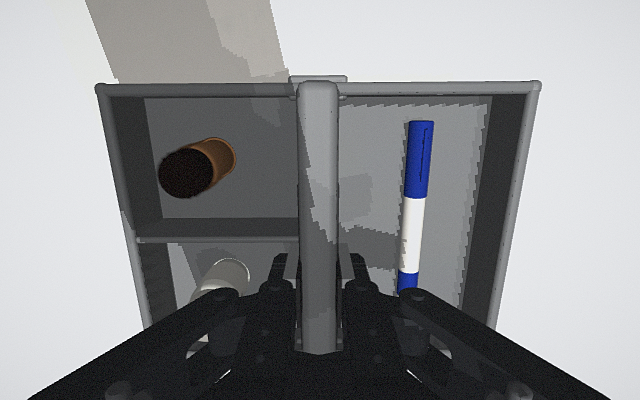

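View pics/s16.png

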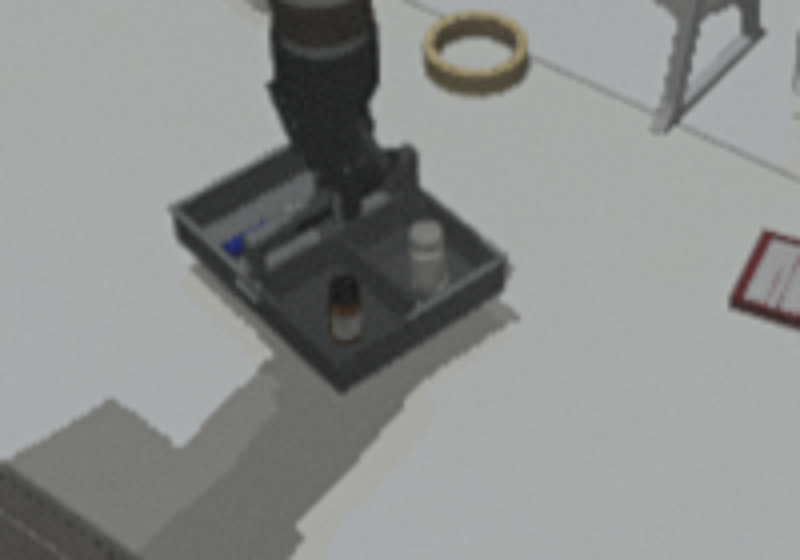

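The caddy is off the table and level, with the contents in place and a weight reading of about -3.2 N. I'll lift it the rest of the way gently.

```bash
python3 -m handwheel '[[[0,0,0],[-0.01,0,0],0.01],[[0,0,0],[-0.025,0,0],0.01],[[0,0,0],[-0.04,0,0],0.01],[[0,0,0],[-0.055,0,0],0.01],[[0,0,0],[-0.07,0,0],0.01]]'; python3 -m handwheel '[[[0,0,0],[-0.015,0,0],0.01],[[0,0,0],[-0.03,0,0],0.01],[[0,0,0],[-0.042,0,0],0.01],[[0,0,0],[-0.049,0,0],0.01],[[0,0,0],[-0.052,0,0],0.01]]';python3 -m handwheel '[[[0,0,0],[0,0,0],0.01],[[0,0,0],[0,0,0],0.01],[[0,0,0],[0,0,0],0.01],[[0,0,0],[0,0,0],0.01],[[0,0,0],[0,0,0],0.01]]';  python3 - <<'E'
from h import *
goal(495,-6,276,77.7)
p,d=snapshot("wrist"); cv2.imwrite("pics/w17.png",p[:,:,::-1]); P=cloud("wrist",d)
# rim plane: two top edges in view
u=np.arange(640)[None]*np.ones((400,1)); v=np.arange(400)[:,None]*np.ones((1,640))
for n,m in [("bar",(P[...,2]>222)&(u>300)&(u<338)&(v>80)&(v<300)),("binfloor",(u>430)&(u<465)&(v>120)&(v<260))]:
    q=P[m]; A=np.c_[q[:,:2],np.ones(len(q))]; c=np.linalg.lstsq(A,q[:,2],rcond=None)[0]; print(n,len(q),q[:,2].mean().round(1),"slopes deg",np.degrees(np.arctan(c[:2])).round(2))
p,d=snapshot("scene"); cv2.imwrite("pics/s17.png",cv2.resize(p[100:290,200:440,::-1],None,fx=3,fy=3))
p,d=snapshot("top"); cv2.imwrite("pics/t17.png",p[:,:,::-1])
E
```

```text
t: 17.42
ee_pos: [496.5, -7.1, 228.3]
ee_rot: [-79.1, 90.0, -1.5]
ft_force: [-0.7, -0.1, -2.9]
opening: 14.3
t: 18.05
ee_pos: [496.4, -7.1, 279.3]
ee_rot: [-86.9, 90.0, -9.3]
ft_force: [0.2, 0.1, -3.1]
opening: 14.6
t: 18.68
ee_pos: [496.3, -7.1, 278.8]
ee_rot: [104.0, 90.0, -178.4]
ft_force: [-0.4, 0.9, -3.5]
opening: 14.5
goal turn [-0.1, -0.0, -0.0] shift [0.0028, 0.0015, 0.0008] | q [-1.0, 14.0, -3.0, 73.0, -0.0, 12.0] pos [496.3  -7.1 278.8] op 14.5 F [-0.4  0.9 -3.5] t 18.675
bar 8036 231.4 slopes deg [-0.27 -1.43]
 ** On entry to DLASCL parameter number  4 had an illegal value
 ** On entry to DLASCL parameter number  4 had an illegal valueTraceback (most recent call last):
  File "<stdin>", line 7, in <module>
    x, resids, rank, s = _umath_linalg.lstsq(a, b, rcond,
                         ~~~~~~~~~~~~~~~~~~~^^^^^^^^^^^^^
                                             signature=signature)
                                             ^^^^^^^^^^^^^^^^^^^^
    raise LinAlgError("SVD did not converge in Linear Least Squares")
numpy.linalg.LinAlgError: SVD did not converge in Linear Least Squares
```

View pics/w17.png

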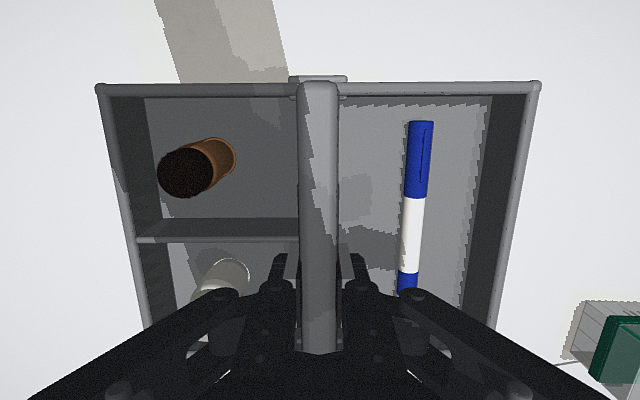

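Run:
```python
from h import *
p,d=snapshot("scene"); cv2.imwrite("pics/s18.png",cv2.resize(p[100:290,200:440,::-1],None,fx=3,fy=3))
p,d=snapshot("wrist"); P=cloud("wrist",d)
m=(p[...,2].astype(int)-p[...,0]>25)&(P[...,2]>120)
u=np.arange(640)[None]; m&=(u>390)&(u<450); q=P[m]; a=np.radians(-12.3)
# caddy x,y of blue parts rel. to TCP
s=observe(); r=q[:,:2]-s["ee_pos"][:2]; X=r@[np.cos(a),np.sin(a)];Y=r@[-np.sin(a),np.cos(a)]
print("blue caddy x",X.min(),X.max(),"y",Y.mean(),"z",q[:,2].mean())
q=P[120:260,430:465].reshape(-1,3); q=q[np.isfinite(q[:,2])]; c=np.linalg.lstsq(np.c_[q[:,:2],np.ones(len(q))],q[:,2],rcond=None)[0]; print("floor z",q[:,2].mean(),np.degrees(np.arctan(c[:2])))
print(s["joint_vel"].round(2),s["ee_pos"],s["t"])
```

```text
blue caddy x -67.31479866835183 45.84027859868254 y 57.390859416035255 z 169.3892055713057
floor z 157.08832319203827 [-1.15728181 -3.87663076]
[0.   0.   0.06 0.04 0.02 0.3 ] [496.35705824  -7.08290905 278.94688984] 18.825
```

View pics/s18.png

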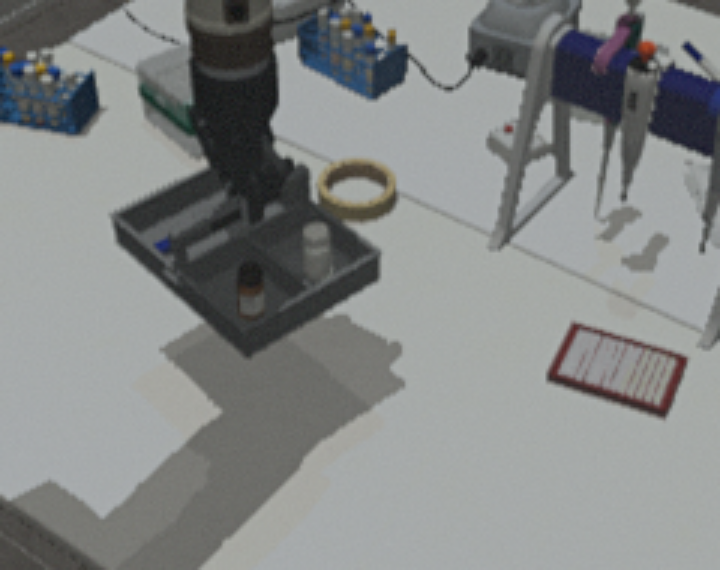

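Run:
```python
from h import *
p,d=snapshot("wrist"); P=cloud("wrist",d)
q=P[75:300,80:560].reshape(-1,3); q=q[(q[:,2]>165)&(q[:,2]<215)&(q[:,0]<496)]
s=observe(); a=np.radians(-12.3); r=q[:,:2]-s["ee_pos"][:2]; X=r@[np.cos(a),np.sin(a)];Y=r@[-np.sin(a),np.cos(a)]
for lo,hi in [(-110,-103),(103,110)]:
    m=(Y>lo)&(Y<hi)&(X>-75); print(lo,m.sum(),np.percentile(q[m,2],[50,90]) if m.any() else "")
for lo,hi in [(-100,-60),(60,100)]:
    m=(X<-76)&(Y>lo)&(Y<hi); print("nearrim",lo,m.sum(),np.percentile(q[m,2],[50,90]) if m.any() else "")
```

```text
-110 1397 [189.92547873 190.74660467]
103 687 [190.35226276 191.12827715]
nearrim -100 1173 [189.92783184 190.89368687]
nearrim 60 1188 [190.2225995  191.23225216]
```

The rims on the two sides are within 0.5 mm of each other, so the caddy is level. The steeper bin-floor slope came from pixels on the wall. I'm handing in.

```bash
python3 -c "
from workcell import *
print(hand_in())"
```

```text
the job is handed in; nothing more can be done
None
```

I put the white vial in the far cell, the brown vial in the near cell and the marker in the long bin. I then lifted the caddy by mid-bar with an 80 N grip and handed the job in while holding it, at about 19 s of the 72 s allowed.

**Last checks before handing in:**
- **Height:** the underside was about 150 mm above the table.
- **Level:** the rims on the two sides were within 0.5 mm of each other, and the bar was nearly level.
- **Contents:** both vials stood upright in their cells. The marker's middle was about 4 mm from the bin's middle along its length.
- **At rest:** the arm was still, with a steady load of about 3 N.
- **Bystanders:** I never went near the strip plate, trough or tape. The plate and tape looked undisturbed in the final scene picture. The trough was outside that view, so I did not check it again.

**Disagreements:**
- **Bin floor:** a plane fit on a narrow patch gave a slope of about 4 degrees. I put that down to wall pixels in the patch, because the rim check contradicts it.
- **Cameras:** the top and wrist cameras disagreed by about 3 mm in x. I used values in between, and that offset was well within the clearances.

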